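# Load the sample cell into the analyser's slide holder

### The arm

A 7-joint arm with a two-finger parallel gripper is mounted at the origin on the work surface. World frame = base frame: x ahead of the robot, y to its left, z up, the work surface at z = 0. Lengths are in m, angles in degrees, forces in N, time in s.
With the tool pointing down it reaches from about 0.4 to 0.85 m from the base axis. Payload 4.5 kg.
Tool frame: the origin (TCP) lies where the fingers leave the gripper's body, on its centre line; the fingertips stand 64 mm ahead of it and the grasp point (between the pads) lies 45 mm ahead of it (tip_extent is the distance from the TCP to the fingertips, in m); z points along the fingers, y is the line along which they close (so a half turn about z gives the same grasp; the last joint's range is limited). The gripper opens to 88 mm and grips with 3 to 60 N. Pads are 18 mm wide; open, the fingers measure 123 mm over their backs; the gripper's body (75 mm by 187 mm) begins 45 mm behind the grasp point.
Start: joints at [-62.12, 39.483, -11.15, 89.685, 9.013, 51.709, -12.324], TCP at [0.273, 0.562, 0.303] pointing down, gripper open.
Joint ranges: [-172.22, 172.22], [-26.19, 119.32], [-84.43, 86.54], [7.71, 146.69], [-57.33, 237.33], [2.42, 119.75], [-152.13, 152.13]. Speed limits (degrees/s): [147.25, 147.25, 180, 180, 180, 180, 180].

### API

Orientations are given as a 3x3 rotation matrix whose columns are the frame's x, y, z axes.
In Python, from cell import * gives the robot as it stands.
- The arm moves only by the shell command python3 -m creep 'ROWS' [FORCE]. ROWS is JSON, a list of rows, each a list of 5 numbers: the opening, from -1 (shut) to 1 (fully open), then the shift along the tool's x, y, z scaled (see below), then the turn about the tool's z scaled (see below). A call has 1 to 5 rows; each row shifts and turns the commanded pose from where the row before left it, along the tool's axes as they then stand; what a row does not reach is not made up. The controller multiplies each number of a shift by 120 mm and each number of a turn by 2 rad. A row lasts 1/12 s, in which the tool goes at most 41.7 mm and 7.16 degrees, less where a joint would pass 70% of its speed; a pose out of reach is approached as far as the arm can. A call with a number of a shift or a turn outside -1 to 1 is refused whole. A call with a gripper value outside its range is refused whole. The fingers move at their own pace and stop on an object; FORCE is the grip in N (left out, the last holds). Time passes only in rows, so rows that do not move let the fingers close. It gives the time, the measured TCP pose, the force, the opening and the grip force at its end, in the units of the state.
- state(): the state, without advancing time (a new reading comes with each control period).
- grab_frame(name): name is "scene" or "top"; returns a dict with "pixels" (420x560x3 uint8, blue, green, red), "camera_matrix" (3x3 intrinsics, pixels), "world_to_cam" (4x4, takes a point from world to camera coordinates). Camera axes: x right, y up, looking along -z (the intrinsics and any distortion apply to the point x, -y, -z); pixel columns grow to the right and rows downward; lengths in m; the calibration is good to about 2 mm. A picture is of the moment at which its call begins. There is no depth.
- sign_off(): hands the job in; it is judged then, once.
Trained networks look in the newest picture that a camera, given by its name, has taken for a name from the list of things; names that differ only in an ending like _2 or _b are one class to them, and where a whole thing is asked for, a point or a joint stands for the part that bears it (a point fixed in the world has none). Each returns a list of dicts, best first, with "conf" (0 to 1); they miss things now and then, are a little off and sometimes report something else, mostly with a low value. They report only what shows in the picture. A call takes as long as a camera call. They do not tell look-alikes from the thing itself.
- spot_in(camera, query): "position" ([x, y, z] in m, in the coordinates of the camera as it stood for that picture, good to about 4 mm: the middle of the surface that is visible of it).
- outline_of(camera, query): "pixels" (420x560 bool, what is visible of it).
The state is a dict: "time_s": time; "qpos": joint angles; "joint_velocities": joint speeds; "joint_efforts": joint torques, N m; "eef_pos": TCP position; "tcp_rot": TCP orientation; "force": force on the tool from outside, world axes, zero at the start; "ft_torque": the same for the moment, N m; "finger_gap": finger opening in m; "grip_force": force on a finger pad.
Only numpy, scipy, OpenCV 4.12 (cv2) and the standard library are available. Lean on these libraries where they do the work, as an engineer would, in place of code of your own. Each camera call takes 0.05 s, during which the arm holds its last target. There are 200 camera calls.

### The job

Load the flat sample cell into the slide holder on top of the analyser: holding it by its grip bar, draw the sprung curved arm back with the cell, set the cell down flat on the stage, fully home against both the fixed back edge and the end stop, and ease off so that the arm follows it in and holds it in that corner. The cell has a glass window: do not press it hard, drop it, or let the arm snap back, and leave the cup, dish and bottle alone.

Things in the scene. Friction and masses are not known exactly. Their poses are not given: they have to be found in the camera images.
- cell: The sample cell, loose: a flat aluminium slab with dark lid, 60 (its x) by 120 (its y) by 14 mm thick, about 250 g, glass window underneath, smooth frame. A black grip bar stands centred on the lid: 12 mm wide (x), 60 mm long (y), from 14 to 42 mm above the underside. Origin: centre of the underside, z up. The same either way round (half a turn about z).
- analyser: The analyser, fixed: white housing 300 (x) by 340 mm (y), flat black stage 100 mm above the bench, a console strip (26 mm high) along its far (+x) side. Origin: centre of its underside; x away from the robot, y to its left. Slide holder on the stage: fixed back edge, at its left an end stop (clamped where the last user left it: feel for it), at its right (-y) a sprung curved arm.
- corner (a point): Point on the stage, with the analyser's axes, at the foot of the back edge's face. The fixed back edge (aluminium, 6 mm high, 18 mm deep, face to -x) runs along y from 12 mm left of here to 184 mm right. The end stop, an aluminium bar 6 mm high, 12 mm deep, face to -y, runs 50 mm from the back edge towards the robot: its face is clamped anywhere from 0 to 28 mm to the right (-y) of here.
- clip_pivot (a point): Pivot of the curved arm, on the stage, 6 mm in +x and 166 mm in -y from corner; boss 18 mm across, 21 mm high. The arm is a flat steel crescent 8 mm wide, 6.5 to 17 mm above the stage: a cell held level 8 to 11 mm above the stage passes over edge and stop but bears on the arm. Inside the resting arm there is room for a level cell with its centre 8 mm in -x and 38 mm in -y from corner.
- clip_tip (a point): Middle of the rounded free end (11 mm across) of the curved arm. From the pivot the arm bends round outside the cell's right-hand end; its last straight 42 mm, up to this tip, crosses the cell's near right corner and presses it towards back edge and end stop: about 0.74 x + 0.68 y (analyser's axes) with the stop fully left, 0.51 x + 0.86 y fully right.
- clip (a joint): Swing of the curved arm about its pivot, rad: 0 at rest (then well inside the cell's place), 0.28 to 0.58 bearing on a cell that is home (by where the stop is), 0.80 at its limit; growing values swing the tip out, right and towards the robot. The spring always swings it in: 2 N on the cell's corner at 0, 4 N at 0.28, 6 N at 0.58. It does not stay open; it may not push the cell home by itself.
- cup: Bystander: closed round sample cup, 80 mm across, 36 mm high, black with an aluminium lid. Origin: centre of its underside.
- bottle: Bystander: amber bottle 90 mm across, 200 mm high. Origin: centre of its underside.
- dish: Bystander: open white plastic dish, 80 by 140 mm, 32 mm high. Origin: centre of its underside.
There are look-alikes about, which are no part of the job. What is shaped like the cell but pink is not meant.

How it is judged (in metres and radians):
On the way:
1. with the cell in the fingers, the curved arm is drawn back (past 0.2 rad) (value of joint clip above 0.2 rad and contact force between the fingers and cell above 0.5 N), for 0.1 s.
At the end, for the whole second after the job is handed in: The cell lies at rest, flat on the stage (2 mm, 0.03 rad) and square to the analyser (0.03 rad), its far side bearing on the back edge (centre 30 mm from its face within 1.8 mm) and its left end on the end stop (over 0.2 N on each), the curved arm back against it (above 0.22 rad) (x of cell in the frame of corner between -0.0318 and -0.0282 m and y of cell in the frame of corner between -0.09 and -0.058 m and z of cell in the frame of corner between -0.002 and 0.002 m and contact force between each of back_edge, end_stop and cell above 0.2 N and angle between the y axis of cell and the y axis of analyser, either way round below 0.03 rad and angle between cell's own z axis and vertical below 0.03 rad and value of joint clip above 0.22 rad and linear speed of cell below 0.01 m/s); the robot touches nothing.
It fails at once if the curved arm snaps back (swings in faster than 3 rad/s) (velocity of joint clip below -3 rad/s).
It fails at once if the cell is pressed against the analyser with more than 40 N (contact force between cell and analyser above 40 N).
It fails at once if the cell is dropped or flung (faster than 0.35 m/s while out of the fingers) (linear speed of cell above 0.35 m/s and contact force between the fingers and cell below 0.05 N).
It fails at once if the cup, dish or bottle is disturbed (moved more than 15 mm) (distance of any of cup, dish, bottle from where it was at the start of the episode above 0.015 m).
It also fails if it takes over 53 s, if anything falls off the work surface, if the arm or the gripper's body presses on something with over 40 N, if the wrist force passes 120 N, or if a joint passes its speed limit or range.

## Working session

There is one attempt and no reset: what is moved stays moved. The work goes in short steps, Python scripts to look and compute and a shell command to move; the robot and the scene stay as the last step left them, time stands still between calls to the robot, and variables do not carry over. Pictures are saved under pics/ and viewed, at most 10 in all, crops included, and the job is handed in when it is done.

```bash
mkdir -p pics; ls
cat > h.py <<'E'
from cell import *
import numpy as np, cv2
def towld(f,p):
    T=np.linalg.inv(f["world_to_cam"]); return (T@np.r_[p,1])[:3]
def ray(f,u,v,z):
    K=np.array(f["camera_matrix"]);T=np.linalg.inv(f["world_to_cam"])
    d=np.linalg.inv(K)@[u,v,1]; d=T[:3,:3]@[d[0],-d[1],-d[2]]; o=T[:3,3]
    return o+d*(z-o[2])/d[2]
def pix(f,p):
    c=(np.array(f["world_to_cam"])@np.r_[p,1])[:3]; q=np.array(f["camera_matrix"])@[c[0],-c[1],-c[2]]; return q[:2]/q[2]
E
python3 - <<'E'
from h import *
ims=[]
for c in("scene","top"):
    f=grab_frame(c); cv2.imwrite(f"pics/{c}0.png",f["pixels"])
    for q in("cell","analyser","clip_tip","clip_pivot","corner","cup","bottle","dish"):
        try:
            for r in spot_in(c,q)[:3]: print(c,q,round(r["conf"],2),towld(f,r["position"]).round(3),pix(f,towld(f,r["position"])).round())
        except Exception as e: print(c,q,e)
s=state();print(s["time_s"],s["eef_pos"],np.round(s["tcp_rot"],3),s["finger_gap"])
E
```

```text
pics
scene cell 0.89 [ 0.611 -0.291  0.011] [228. 204.]
scene cell 0.6 [ 0.761 -0.344  0.013] [187. 214.]
scene cell 0.56 [ 0.365 -0.533  0.01 ] [241. 157.]
scene analyser 0.93 [0.582 0.151 0.102] [319. 243.]
scene clip_tip 0.64 [0.514 0.055 0.117] [312. 215.]
scene clip_tip 0.48 [0.583 0.152 0.101] [319. 243.]
scene clip_pivot 0.56 [0.584 0.151 0.099] [319. 244.]
scene corner 0.59 [0.587 0.154 0.101] [319. 244.]
scene cup 0.73 [ 0.467 -0.272  0.032] [260. 187.]
scene cup 0.44 [0.587 0.153 0.098] [318. 245.]
scene bottle 0.62 [0.552 0.468 0.114] [413. 295.]
scene dish 0.62 [ 0.778 -0.158  0.004] [212. 244.]
scene dish 0.34 [0.517 0.056 0.115] [312. 216.]
top cell 0.68 [ 0.598 -0.306  0.017] [373. 203.]
top cell 0.64 [ 0.295 -0.342  0.014] [382. 297.]
top cell 0.61 [ 0.747 -0.352  0.016] [387. 161.]
top analyser 0.78 [0.53  0.103 0.1  ] [246. 212.]
top analyser 0.48 [0.501 0.05  0.12 ] [262. 221.]
top clip_pivot 0.7 [0.535 0.098 0.098] [247. 211.]
top corner 0.63 [0.53  0.101 0.1  ] [246. 212.]
top cup 0.84 [ 0.448 -0.283  0.037] [366. 247.]
top bottle 0.63 [0.508 0.439 0.134] [134. 211.]
top dish 0.98 [ 0.777 -0.161  0.002] [330. 151.]
0.9 [0.27340583 0.56203986 0.30276471] [[-0.899  0.437  0.   ]
 [ 0.437  0.899  0.   ]
 [-0.     0.    -1.   ]] 0.08842419838658983
```

Run:
```python
import cv2,numpy as np
t=cv2.imread("pics/top0.png"); cv2.imwrite("pics/top_big.png",cv2.resize(t[110:330,120:410],None,fx=2.7,fy=2.7,interpolation=cv2.INTER_CUBIC))
t=cv2.imread("pics/scene0.png"); cv2.imwrite("pics/scene_big.png",cv2.resize(t[130:330,160:430],None,fx=2.9,fy=2.9,interpolation=cv2.INTER_CUBIC))
```

```text
(no output)
```

View pics/top_big.png

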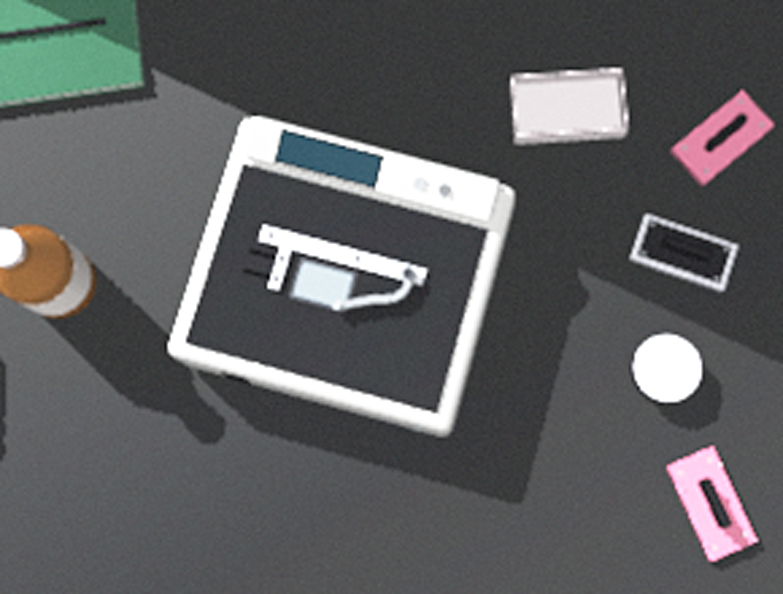

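View pics/scene_big.png

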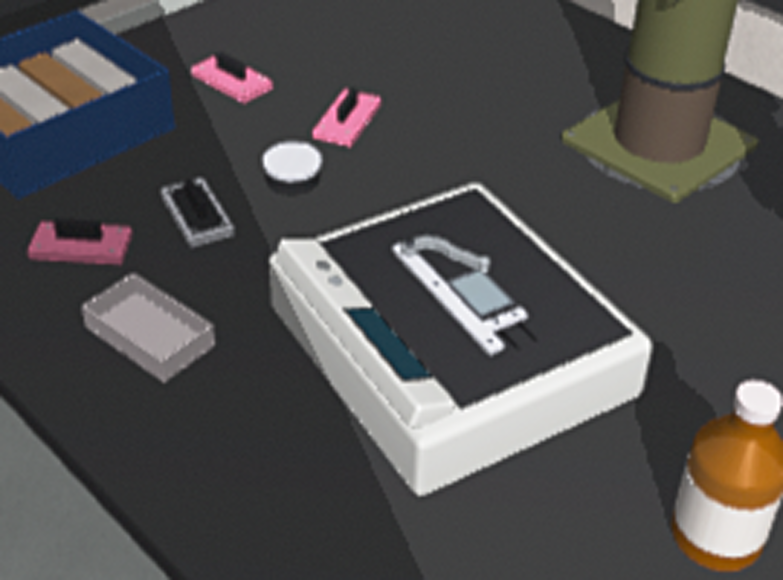

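The top crop shows the genuine cell (grey frame) at crop px (685,252). The analyser is rotated about -14°, with the back edge running from (258,228) to (428,270), the stop at (280,268) and the arm tip at (338,305). Three pink look-alikes are off to the right. Next I'll make rectified views for precise fits.

```bash
cat >> h.py <<'E'
def ortho(f,z,x0,x1,y0,y1,s=0.001):
    # image rows: x from x1 down, cols: y from y1 down ; s m/px
    w=int((y1-y0)/s);h=int((x1-x0)/s)
    src=np.float32([pix(f,[x1,y1,z]),pix(f,[x1,y0,z]),pix(f,[x0,y0,z]),pix(f,[x0,y1,z])])
    M=cv2.getPerspectiveTransform(np.float32([[0,0],[w,0],[w,h],[0,h]]),src)
    return cv2.warpPerspective(f["pixels"],M,(w,h),flags=cv2.INTER_CUBIC|cv2.WARP_INVERSE_MAP)
E
python3 - <<'E'
from h import *
out=[]
for c in("scene","top"):
    f=grab_frame(c)
    o=outline_of(c,"cell"); K=f["camera_matrix"]
    for r in o[:3]:
        m=r["pixels"].astype(np.uint8); p=np.argwhere(m)
        if len(p)<20: continue
        W=np.array([ray(f,u,v,.014)[:2] for v,u in p])
        rc=cv2.minAreaRect((W*1000).astype(np.float32)); print(c,"cell",round(r["conf"],2),np.round(rc[0],1),np.round(rc[1],1),round(rc[2],1), W.mean(0).round(4))
    # bright frame of the cell: centre/orientation
    a=ortho(f,.014,.50,.70,-.40,-.20); b=ortho(f,.106,.40,.70,-.05,.25)
    g=cv2.cvtColor(a,cv2.COLOR_BGR2GRAY); 
    n,l,st,ce=cv2.connectedComponentsWithStats((g>110).astype(np.uint8)); i=1+np.argmax(st[1:,4])
    rc=cv2.minAreaRect(np.argwhere(l==i)[:,::-1].astype(np.float32)); print("frame",700-rc[0][1],-200-rc[0][0],rc[1],rc[2])
    out.append(np.hstack([cv2.resize(b,(500,500)),cv2.resize(a,(300,300)) if 0 else cv2.copyMakeBorder(cv2.resize(a,(300,300)),0,200,0,0,0)]))
    cv2.imwrite(f"pics/o_{c}.png",out[-1])
E
```

```text
scene cell 0.87 [ 608.4 -299.7] [138.7  62.4] 73.8 [ 0.6094 -0.2976]
scene cell 0.69 [ 757.3 -348.7] [ 93.7 127.6] 47.9 [ 0.7594 -0.348 ]
scene cell 0.56 [ 307.2 -334.6] [141.8  66.6] 26.4 [ 0.3097 -0.3337]
frame 608.0621566772461 -300.6729736328125 (135.50006103515625, 62.5667724609375) 17.10272979736328
top cell 0.78 [ 296.5 -341.4] [123.7  66. ] 25.5 [ 0.2968 -0.3417]
top cell 0.73 [ 596.9 -304.9] [121.2  67.3] 73.8 [ 0.5978 -0.3042]
top cell 0.67 [ 357.1 -544.9] [ 60.2 124.6] 3.0 [ 0.3558 -0.5446]
frame 600.1467895507812 -307.3440399169922 (123.17646026611328, 64.84483337402344) 16.69924545288086
```

View pics/o_top.png

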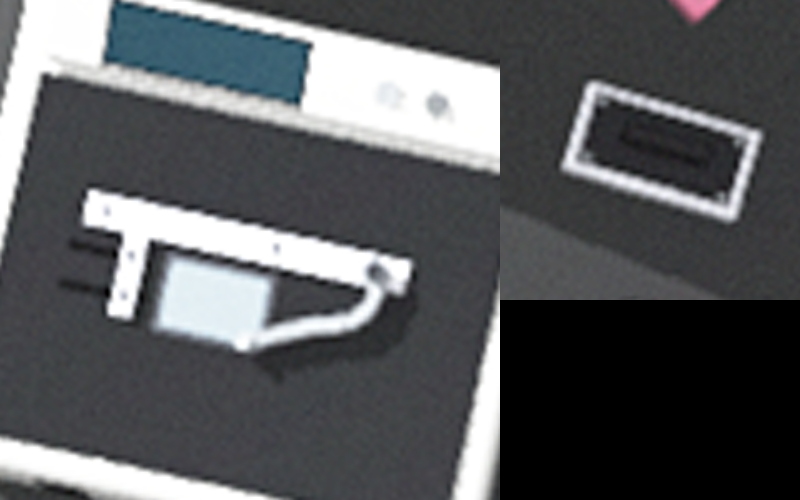

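View pics/o_scene.png

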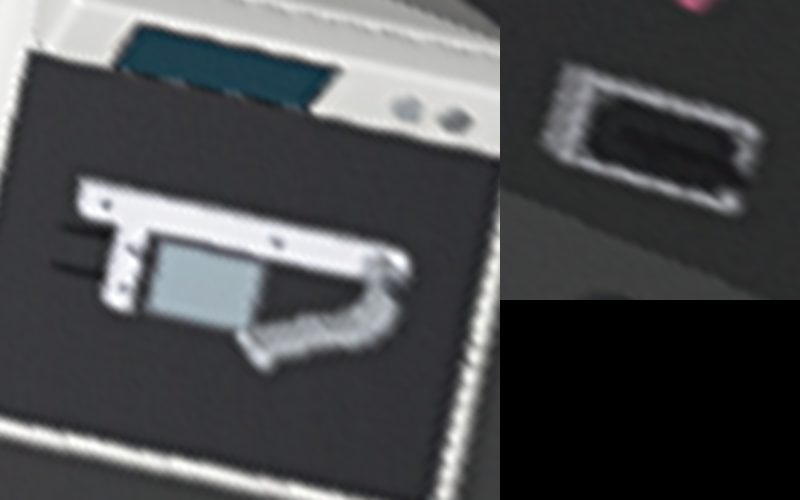

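The rectified views agree. The cell centre is near (0.602, -0.307), yaw ≈ -16.5°. The back edge face runs from top-ortho px (83,226) to (405,293), with the stop's right face near column 145. Moving to above the cell.

```bash
python3 -m creep '[[1,0,0,0,0.0624],[1,0,0,0,0.0624],[1,0,0,0,0.0624],[1,0,0,0,0.0624],[1,0,0,0,0.0624]]' >/dev/null
python3 -m creep '[[1,0,0,0,0.0624],[1,0,0,0,0.0624],[1,0,0,0,0.0624],[1,0,0,0,0.0624],[1,0,0,0,0.0624]]' >/dev/null
python3 -m creep '[[1,0,0,0,0.0624],[1,0,0,0,0.016],[1,-0.268,0.204,0,0],[1,-0.268,0.204,0,0],[1,-0.268,0.204,0,0]]' 
python3 -m creep '[[1,-0.268,0.204,0,0],[1,-0.268,0.204,0,0],[1,-0.268,0.204,0,0],[1,-0.268,0.204,0,0],[1,-0.268,0.204,0,0]]'
python3 - <<'E'
from h import *
from scipy.optimize import minimize
s=state();print(s["time_s"],s["eef_pos"],np.round(s["tcp_rot"],3),np.round(s["qpos"],0))
for c in("top","scene"):
    im=cv2.imread(f"pics/{c}0.png"); f=grab_frame(c); f["pixels"]=im
    b=cv2.GaussianBlur(ortho(f,.106,.40,.70,-.05,.25,.0005),(0,0),1).max(2).astype(float)
    b=np.clip(b,60,200)
    # template: analyser-frame grid around the corner; bright where edge or stop
    X,Y=np.meshgrid(np.arange(-.06,.028,.001),np.arange(-.15,.026,.001),indexing="ij")
    def cost(p):
        x0,y0,t,e=p
        R=np.array([[np.cos(t),-np.sin(t)],[np.sin(t),np.cos(t)]])
        wx=x0+R[0,0]*X+R[0,1]*Y; wy=y0+R[1,0]*X+R[1,1]*Y
        I=cv2.remap(b.astype(np.float32),((.25-wy)/.0005-.5).astype(np.float32),((.70-wx)/.0005-.5).astype(np.float32),cv2.INTER_LINEAR)
        sg=lambda d:1/(1+np.exp(-d/.0012))
        edge=sg(X)*sg(.018-X)*sg(.012-Y); stop=sg(X+.05)*sg(.002-X)*sg(Y+e)*sg(-e+.012-Y) if 0 else sg(X+.05)*sg(-X+.002)*sg(Y+e)*sg(.012-e-Y)
        T=60+140*np.maximum(edge,stop)
        w=((X>-.002)|(Y>-e-.004)).astype(float)  # ignore glass and arm
        return (w*(I-T)**2).sum()/w.sum()
    best=None
    for e in(.002,.008,.014,.02,.026):
        for dx in(-.01,0,.01):
            r=minimize(cost,[.565+dx,.193,-.21,e],method="Nelder-Mead",options=dict(initial_simplex=np.array([[.565+dx,.193,-.21,e]]+[list(np.array([.565+dx,.193,-.21,e])+d) for d in np.diag([.006,.006,.05,.005])]),maxiter=600))
            if best is None or r.fun<best.fun: best=r
    print(c,best.fun,best.x.round(4),np.degrees(best.x[2]))
E
```

```text
time_s: 2.35
eef_pos: [0.3165, 0.4478, 0.3026]
tcp_rot: [[0.278, 0.96, 0.0], [0.96, -0.278, 0.0], [0.0, 0.0, -1.0]]
force: [-0.1, -0.6, 0.4]
finger_gap: 0.0882
grip_force: 0.0
time_s: 2.77
eef_pos: [0.3889, 0.2582, 0.303]
tcp_rot: [[0.28, 0.96, 0.001], [0.96, -0.28, 0.001], [0.001, 0.0, -1.0]]
force: [0.4, -0.7, -1.1]
finger_gap: 0.0885
grip_force: 0.0
2.7667 [0.38886446 0.25823283 0.30298994] [[ 0.28   0.96   0.001]
 [ 0.96  -0.28   0.001]
 [ 0.001  0.    -1.   ]] [-45.  28.   9. 117.  -8.  36. -47.]
top 976.2018750938023 [ 0.5657  0.1905 -0.2006  0.0291] -11.491258966438279
scene 901.4241195393828 [ 0.5715  0.194  -0.2046  0.027 ] -11.721672375816915
```

```bash
python3 -m creep '[[1,-0.252,0.189,0,0],[1,-0.252,0.189,0,0],[1,-0.252,0.189,0,0],[1,-0.252,0.189,0,0],[1,-0.252,0.189,0,0]]' >/dev/null
python3 -m creep '[[1,-0.252,0.189,0,0],[1,-0.252,0.189,0,0],[1,-0.252,0.189,0,0],[1,-0.252,0.189,0,0],[1,-0.252,0.189,0,0]]' >/dev/null
python3 -m creep '[[1,-0.252,0.189,0,0],[1,-0.252,0.189,0,0],[1,-0.252,0.189,0,0],[1,-0.252,0.189,0,0],[1,-0.252,0.189,0,0]]' >/dev/null
python3 -m creep '[[1,-0.252,0.189,0,0],[1,0,0,0.3,0],[1,0,0,0.3,0],[1,0,0,0.3,0],[1,0,0,0.3,0]]' >/dev/null
python3 -m creep '[[1,0,0,0,0],[1,0,0,0,0]]'
python3 - <<'E'
from h import *
o=[]
for c in("top","scene"):
    f=grab_frame(c); u,v=pix(f,[.602,-.307,.03]).astype(int); o.append(cv2.resize(f["pixels"][v-60:v+60,u-60:u+60],(400,400),interpolation=cv2.INTER_CUBIC))
    T=np.linalg.inv(f["world_to_cam"]); print(c,T[:3,3].round(2))
cv2.imwrite("pics/g1.png",np.hstack(o))
E
```

```text
time_s: 4.7
eef_pos: [0.5992, -0.3056, 0.1572]
tcp_rot: [[0.281, 0.96, -0.003], [0.96, -0.281, 0.002], [0.001, -0.004, -1.0]]
force: [0.5, 0.2, 0.4]
finger_gap: 0.0881
grip_force: 0.0
top [ 0.26 -0.04  1.48]
scene [1.29 0.76 0.98]
```

View pics/g1.png

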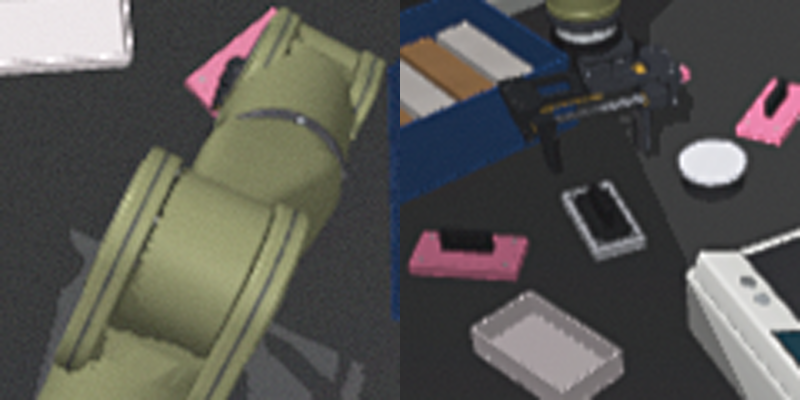

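The fingers straddle the cell's grip bar in the scene view (right, about px (600,200)), and the cell itself shows clear. Descend and grip.

```bash
python3 -m creep '[[1,0,0.025,0.25,0],[1,0,0,0.2,0],[1,0,0,0.1,0],[1,0,0,0.05,0],[1,0,0,0.02,0]]'
python3 -m creep '[[1,0,0,0,0],[0,0,0,0,0],[-0.4,0,0,0,0],[-0.6,0,0,0,0],[-0.75,0,0,0,0]]' 20
python3 -m creep '[[-0.85,0,0,0,0],[-1,0,0,0,0],[-1,0,0,0,0],[-1,0,0,0,0],[-1,0,0,0,0]]' 25
```

```text
time_s: 5.22
eef_pos: [0.6032, -0.3079, 0.0852]
tcp_rot: [[0.283, 0.959, 0.001], [0.959, -0.283, -0.001], [-0.0, 0.001, -1.0]]
force: [0.4, 0.5, 0.0]
finger_gap: 0.0882
grip_force: 0.0
time_s: 5.63
eef_pos: [0.6029, -0.3079, 0.085]
tcp_rot: [[0.283, 0.959, 0.001], [0.959, -0.283, -0.0], [-0.0, 0.001, -1.0]]
force: [0.3, 0.3, -0.7]
finger_gap: 0.0632
grip_force: 0.0
time_s: 6.05
eef_pos: [0.6025, -0.3077, 0.0842]
tcp_rot: [[0.283, 0.959, -0.0], [0.959, -0.283, 0.0], [0.0, -0.0, -1.0]]
force: [0.6, -0.7, 1.2]
finger_gap: 0.0303
grip_force: 0.0
```

```bash
python3 -m creep '[[-1,0,0,0.02,0],[-1,0,0,0,0],[-1,0,0,0,0],[-1,0,0,0,0],[-1,0,0,0,0]]' 30
python3 -m creep '[[-1,0,0,0,0],[-1,0,0,0,0],[-1,0,0,0,0],[-1,0,0,0,0]]' 30
```

```text
time_s: 6.47
eef_pos: [0.6023, -0.3076, 0.0816]
tcp_rot: [[0.283, 0.959, -0.001], [0.959, -0.283, 0.0], [0.0, -0.001, -1.0]]
force: [-0.5, -0.4, -2.3]
finger_gap: 0.0118
grip_force: 30.0
time_s: 6.8
eef_pos: [0.6024, -0.3076, 0.0817]
tcp_rot: [[0.283, 0.959, -0.0], [0.959, -0.283, 0.0], [0.0, -0.0, -1.0]]
force: [-0.0, -0.2, -2.3]
finger_gap: 0.0118
grip_force: 30.0
```

```bash
python3 -m creep '[[-1,0,0,-0.1,0],[-1,0,0,-0.3,0],[-1,0,0,-0.33,0],[-1,0,0,-0.33,0],[-1,0,0,-0.27,0]]'
python3 -m creep '[[-1,0.278,-0.113,0,0],[-1,0.278,-0.113,0,0],[-1,0.278,-0.113,0,0],[-1,0.278,-0.113,0,0],[-1,0.278,-0.113,0,0]]'>/dev/null
python3 -m creep '[[-1,0.278,-0.113,0,0],[-1,0.278,-0.113,0,0],[-1,0.278,-0.113,0,0],[-1,0.278,-0.113,0,0],[-1,0.278,-0.113,0,0]]' >/dev/null
python3 -m creep '[[-1,0.278,-0.113,0,0],[-1,0.278,-0.113,0,0],[-1,0.278,-0.113,0,0],[-1,0,0,0,-0.0423],[-1,0,0,0,0]]' >/dev/null
python3 -m creep '[[-1,0,0,0,0],[-1,0,0,0,0]]'
python3 - <<'E'
from h import *
o=[]
for c in("top","scene"):
    f=grab_frame(c); u,v=pix(f,[.55,.15,.15]).astype(int); o.append(cv2.resize(f["pixels"][v-70:v+70,u-70:u+70],(400,400),interpolation=cv2.INTER_CUBIC))
cv2.imwrite("pics/g2.png",np.hstack(o))
E
```

```text
time_s: 7.22
eef_pos: [0.6029, -0.308, 0.2455]
tcp_rot: [[0.283, 0.959, 0.003], [0.959, -0.283, -0.001], [-0.0, 0.003, -1.0]]
force: [-0.5, -0.4, -3.0]
finger_gap: 0.0119
grip_force: 30.0
time_s: 8.63
eef_pos: [0.5564, 0.1563, 0.2421]
tcp_rot: [[0.205, 0.979, 0.001], [0.979, -0.205, -0.001], [-0.001, 0.001, -1.0]]
force: [0.7, -0.6, -1.9]
finger_gap: 0.0113
grip_force: 30.0
```

View pics/g2.png

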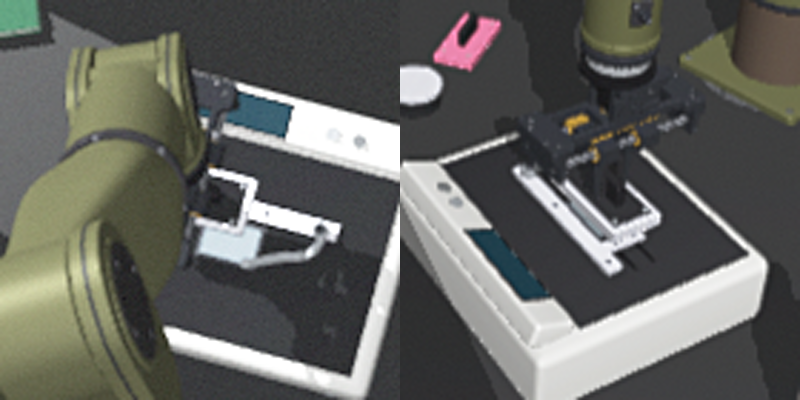

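The cell hangs level over the holder: in the top view its right end is at about px (248,205), with the arm below right (250,262). I'll check the cell's offset in the grip.

Run:
```python
from h import *
s=state();p=np.array(s["eef_pos"]);R=np.array(s["tcp_rot"]);f=grab_frame("top");g=cv2.cvtColor(f["pixels"],cv2.COLOR_BGR2GRAY).astype(np.float32)
print(p)
def prof(pts):
    q=np.array([pix(f,x) for x in pts],np.float32); return cv2.remap(g,q[:,0:1].copy(),q[:,1:2].copy(),cv2.INTER_CUBIC).ravel()
z=p[2]-.0817+.014
for b in(-.015,-.01,-.005,0,.005):
    ax=np.arange(-.08,-.04,.002); pr=prof([np.r_[(p+R[:,0]*a+R[:,1]*b)[:2],z] for a in ax]); print(b,pr.astype(int))
for a in(-.05,-.045,-.04):
    bx=np.arange(-.042,.043,.002); pr=prof([np.r_[(p+R[:,0]*a+R[:,1]*b)[:2],z] for b in bx]); print(a,pr.astype(int))
```

```text
[0.55650668 0.15625907 0.24187743]
-0.015 [ 98  80  88 115  95  52  43  63 109 153 210 238 215 148  71  43  40  43
  42  45]
-0.01 [266 259 254 256 262 269 271 260 256 221 202 233 227 166  78  35  43  45
  45  45]
-0.005 [210 246 259 255 255 255 255 255 253 243 246 263 252 195  97  30  32  46
  49  49]
0 [240 253 255 254 254 254 254 255 254 247 247 254 273 217  90  44  54  51
  47  45]
0.005 [210 209 243 269 245 231 236 243 217 203 246 261 254 251 142  47  56  67
  69  67]
-0.05 [226 226 224 220 213 216 232 224 182 129  88  89  67  49  39  36  35  25
  23  39  50  44  34  37  57  66  54  53  58 116 173 173 205 251 276 228
 105  49  59  62  64  63  62]
-0.045 [226 224 227 220 198 195 215 245 244 194 123  90  81  53  36  44  45  46
  48  46  44  49  60  67  69  66  63  58  67 111 137 166 231 261 255 244
 158  65  48  65  65  66  65]
-0.04 [223 224 225 215 208 217 236 234 201 119  38  38  45  47  47  48  47  45
  46  45  43  45  52  61  69  72  68  64  60  51  43 116 220 250 273 251
 124  36  62  66  69  69  66]
```

```bash
python3 -m creep '[[-1,0.03,0,0.15,0],[-1,0,0,0.12,0],[-1,0,0,0.05,0],[-1,0,0,0,0]]'
python3 -m creep '[[-1,0,0,0.05,0],[-1,0,0,0.03,0],[-1,0,0,0.02,0],[-1,0,0,0,0],[-1,0,0,0,0]]'
```

```text
time_s: 9.12
eef_pos: [0.5561, 0.1607, 0.2018]
tcp_rot: [[0.202, 0.979, -0.003], [0.979, -0.202, -0.001], [-0.002, -0.003, -1.0]]
force: [0.2, -1.0, -3.7]
finger_gap: 0.0118
grip_force: 30.0
time_s: 9.53
eef_pos: [0.557, 0.1617, 0.1913]
tcp_rot: [[0.201, 0.98, 0.0], [0.98, -0.201, 0.0], [0.0, 0.0, -1.0]]
force: [-0.5, -0.9, -2.9]
finger_gap: 0.0119
grip_force: 30.0
```

```bash
python3 -m creep '[[-1,-0.048,-0.024,0,0],[-1,-0.048,-0.024,0,0],[-1,-0.048,-0.024,0,0],[-1,-0.048,-0.024,0,0]]'
python3 -m creep '[[-1,-0.048,-0.024,0,0],[-1,-0.048,-0.024,0,0],[-1,-0.048,-0.024,0,0]]'
python3 -m creep '[[-1,-0.048,-0.024,0,0],[-1,-0.048,-0.024,0,0],[-1,-0.048,-0.024,0,0],[-1,0,0,0,0],[-1,0,0,0,0]]'
python3 - <<'E'
from h import *
o=[]
for c in("top","scene"):
    f=grab_frame(c); u,v=pix(f,[.53,.11,.11]).astype(int); o.append(cv2.resize(f["pixels"][v-60:v+60,u-60:u+60],(400,400),interpolation=cv2.INTER_CUBIC))
cv2.imwrite("pics/g3.png",np.hstack(o))
E
```

```text
time_s: 9.87
eef_pos: [0.541, 0.1409, 0.1915]
tcp_rot: [[0.201, 0.98, 0.002], [0.98, -0.201, 0.0], [0.001, 0.001, -1.0]]
force: [1.5, 2.2, -3.2]
finger_gap: 0.0116
grip_force: 30.0
time_s: 10.12
eef_pos: [0.5296, 0.1266, 0.1916]
tcp_rot: [[0.2, 0.98, 0.003], [0.98, -0.2, 0.002], [0.002, 0.002, -1.0]]
force: [2.4, 3.0, -1.5]
finger_gap: 0.0119
grip_force: 30.0
time_s: 10.53
eef_pos: [0.5181, 0.1115, 0.1915]
tcp_rot: [[0.201, 0.98, 0.003], [0.98, -0.201, 0.001], [0.002, 0.002, -1.0]]
force: [3.5, 3.9, -2.9]
finger_gap: 0.0117
grip_force: 30.0
```

View pics/g3.png

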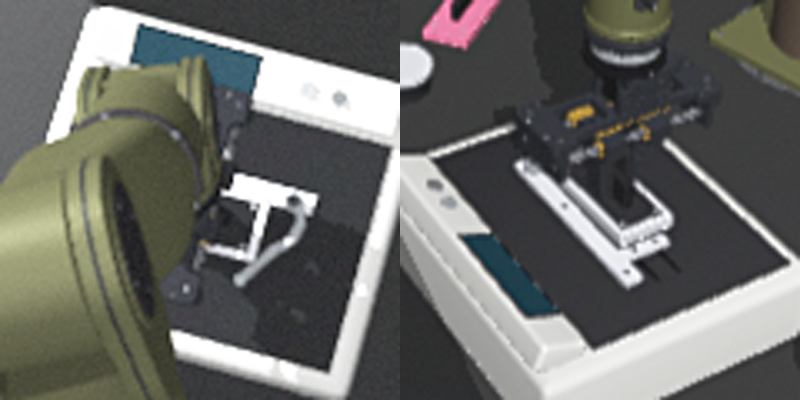

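The arm is drawn back by the cell's near right corner (top view, arm tip at about px (240,280)). The cell sits just in front of the edge and right of the stop, so I'll take slightly more margin and then lower.

```bash
python3 -m creep '[[-1,-0.033,-0.025,0,0],[-1,0,0,0.02,0],[-1,0,0,0.015,0],[-1,0,0,0,0]]'
python3 -m creep '[[-1,0,0,0.015,0],[-1,0,0,0.01,0],[-1,0,0,0,0]]'
python3 -m creep '[[-1,0,0,0.01,0],[-1,0,0,0.007,0],[-1,0,0,0,0],[-1,0,0,0,0]]'
```

```text
time_s: 10.97
eef_pos: [0.5151, 0.1088, 0.1873]
tcp_rot: [[0.2, 0.98, 0.004], [0.98, -0.2, 0.002], [0.003, 0.004, -1.0]]
force: [4.6, 4.8, -2.5]
finger_gap: 0.0114
grip_force: 30.0
time_s: 11.22
eef_pos: [0.515, 0.1089, 0.1844]
tcp_rot: [[0.2, 0.98, 0.004], [0.98, -0.2, 0.002], [0.003, 0.004, -1.0]]
force: [5.3, 4.6, -1.0]
finger_gap: 0.0117
grip_force: 30.0
time_s: 11.55
eef_pos: [0.515, 0.1089, 0.1824]
tcp_rot: [[0.2, 0.98, 0.004], [0.98, -0.2, 0.002], [0.003, 0.004, -1.0]]
force: [4.8, 4.8, -2.1]
finger_gap: 0.012
grip_force: 30.0
```

```bash
python3 -m creep '[[-1,0,0,0.005,0],[-1,0,0,0,0],[-1,0,0,0,0]]'
python3 -m creep '[[-1,0,0,0.005,0],[-1,0,0,0,0],[-1,0,0,0,0]]'
```

```text
time_s: 11.8
eef_pos: [0.515, 0.1089, 0.1818]
tcp_rot: [[0.2, 0.98, 0.004], [0.98, -0.2, 0.002], [0.003, 0.004, -1.0]]
force: [4.1, 5.0, -1.7]
finger_gap: 0.0118
grip_force: 30.0
time_s: 12.05
eef_pos: [0.515, 0.1089, 0.1815]
tcp_rot: [[0.2, 0.98, 0.004], [0.98, -0.2, 0.002], [0.003, 0.004, -1.0]]
force: [3.7, 4.6, 1.6]
finger_gap: 0.0115
grip_force: 30.0
```

```bash
python3 -m creep '[[-1,0,0.01,0,0],[-1,0,0.01,0,0],[-1,0,0,0,0],[-1,0,0,0,0]]'|grep -E "eef|force:"
python3 -m creep '[[-1,0,0.01,0,0],[-1,0,0,0,0],[-1,0,0,0,0]]'|grep -E "eef|force:"
python3 -m creep '[[-1,0,0.006,0,0],[-1,0,0,0,0],[-1,0,0,0,0]]'|grep -E "eef|force:"
```

```text
eef_pos: [0.5158, 0.1088, 0.1815]
force: [0.6, 5.0, 4.7]
grip_force: 30.0
eef_pos: [0.5163, 0.1087, 0.1815]
force: [0.1, 5.9, 5.0]
grip_force: 30.0
eef_pos: [0.5166, 0.1086, 0.1814]
force: [-1.6, 5.9, 6.4]
grip_force: 30.0
```

```bash
python3 -m creep '[[-1,0,0,-0.005,0],[-1,0,0,0,0],[-1,0,0,0,0]]'|grep -E "eef|force:|rot"
python3 -m creep '[[-1,0,0.01,0,0],[-1,0,0,0,0],[-1,0,0,0,0]]'|grep -E "eef|force:|rot"
python3 -m creep '[[-1,0,0.01,0,0],[-1,0,0,0,0],[-1,0,0,0,0]]'|grep -E "eef|force:|rot"
```

```text
eef_pos: [0.5173, 0.1086, 0.1815]
tcp_rot: [[0.2, 0.98, -0.0], [0.98, -0.2, 0.002], [0.002, -0.001, -1.0]]
force: [1.3, 6.3, -0.5]
grip_force: 30.0
eef_pos: [0.5177, 0.1087, 0.1815]
tcp_rot: [[0.2, 0.98, -0.002], [0.98, -0.2, 0.003], [0.002, -0.003, -1.0]]
force: [-0.0, 6.0, 2.6]
grip_force: 30.0
eef_pos: [0.518, 0.1086, 0.1815]
tcp_rot: [[0.2, 0.98, -0.004], [0.98, -0.2, 0.003], [0.002, -0.005, -1.0]]
force: [-2.5, 8.2, 3.2]
grip_force: 30.1
```

```bash
python3 -m creep '[[-1,0,0,-0.012,0],[-1,0,0,0,0],[-1,0,0,0,0],[-1,0,0,0,0]]'|grep -E "eef|force:|rot"
python3 -m creep '[[-1,0,0.01,0,0],[-1,0,0,0,0],[-1,0,0,0,0]]'|grep -E "eef|force:|rot"
```

```text
eef_pos: [0.5179, 0.1084, 0.1822]
tcp_rot: [[0.2, 0.98, -0.004], [0.98, -0.2, 0.002], [0.001, -0.005, -1.0]]
force: [-0.9, 6.7, -3.4]
grip_force: 30.0
eef_pos: [0.5183, 0.1084, 0.1821]
tcp_rot: [[0.2, 0.98, -0.006], [0.98, -0.2, 0.003], [0.001, -0.007, -1.0]]
force: [-1.8, 7.7, -1.9]
grip_force: 30.1
```

```bash
python3 -m creep '[[-1,0,-0.02,0,0],[-1,0,-0.02,0,0],[-1,0,0,0,0],[-1,0,0,0,0]]'|grep -E "eef|force:|rot"
python3 -m creep '[[-1,0.015,0,0,0],[-1,0.01,0,0,0],[-1,0,0,0,0],[-1,0,0,0,0]]'|grep -E "eef|force:|rot"
python3 -c "
from cell import *;print(state()['ft_torque'])"
```

```text
eef_pos: [0.5168, 0.1087, 0.1827]
tcp_rot: [[0.2, 0.98, 0.001], [0.98, -0.2, 0.002], [0.002, 0.001, -1.0]]
force: [3.2, 5.3, -5.7]
grip_force: 30.0
eef_pos: [0.5173, 0.1105, 0.1827]
tcp_rot: [[0.2, 0.98, 0.001], [0.98, -0.2, 0.001], [0.001, 0.001, -1.0]]
force: [3.0, 3.9, -5.5]
grip_force: 30.0
[ 0.89173695 -0.72210876 -0.00143414]
```

```bash
for i in 1; do python3 -m creep '[[-1,0.015,0,0,0],[-1,0.01,0,0,0],[-1,0,0,0,0],[-1,0,0,0,0]]'|grep -E "eef|force:|rot"
python3 -m creep '[[-1,0.01,0,0,0],[-1,0,0,0,0],[-1,0,0,0,0]]'|grep -E "eef|force:"
python3 -m creep '[[-1,0.01,0,0,0],[-1,0,0,0,0],[-1,0,0,0,0]]'|grep -E "eef|force:"; done
python3 -c "
from cell import *;s=state();print(s['ft_torque'],s['tcp_rot'])"
```

```text
eef_pos: [0.5174, 0.111, 0.1827]
tcp_rot: [[0.203, 0.979, -0.001], [0.979, -0.203, -0.002], [-0.003, -0.0, -1.0]]
force: [1.9, -4.4, -2.2]
grip_force: 30.0
eef_pos: [0.5174, 0.1113, 0.1827]
force: [2.6, -6.6, -0.9]
grip_force: 30.0
eef_pos: [0.5174, 0.1115, 0.1828]
force: [2.0, -8.8, 0.1]
grip_force: 30.0
[-1.83465027 -0.3783155  -0.02617098] [[ 0.20454423  0.9788552  -0.00203671]
 [ 0.97884414 -0.20455183 -0.00476503]
 [-0.00508089 -0.00101896 -0.99998657]]
```

```bash
python3 -m creep '[[-1,-0.02,0.01,0,0],[-1,-0.01,0.01,0,0],[-1,0,0,0,0],[-1,0,0,0,0]]'|grep -E "eef|force:|rot"
python3 -c "
from cell import *;s=state();print(s['ft_torque'])"
python3 -m creep '[[-1,0,0.01,0,0],[-1,0,0,0,0],[-1,0,0,0,0]]'|grep -E "eef|force:|rot"
python3 -c "
from cell import *;s=state();print(s['ft_torque'])"
```

```text
eef_pos: [0.5182, 0.1109, 0.1824]
tcp_rot: [[0.201, 0.98, -0.004], [0.98, -0.201, -0.001], [-0.001, -0.003, -1.0]]
force: [-2.3, -2.1, -0.7]
grip_force: 30.0
[-0.6996358   0.56667078 -0.14690361]
eef_pos: [0.5186, 0.111, 0.1822]
tcp_rot: [[0.201, 0.98, -0.005], [0.98, -0.201, -0.001], [-0.002, -0.005, -1.0]]
force: [-5.4, -2.0, 0.7]
grip_force: 30.0
[-0.5479422   1.12911078 -0.24411517]
```

```bash
for i in 1; do python3 -m creep '[[-1,0,0,0,0.005],[-1,0,0,0,0],[-1,0,0,0,0]]'|grep -E "eef|force:|rot"
python3 -c "
from cell import *;s=state();print(s['ft_torque'])"
python3 -m creep '[[-1,0,0,0,0.005],[-1,0,0,0,0],[-1,0,0,0,0]]'|grep -E "eef|force:|rot"
python3 -c "
from cell import *;s=state();print(s['ft_torque'])"
python3 -m creep '[[-1,0,0,0,0.005],[-1,0,0,0,0],[-1,0,0,0,0]]'|grep -E "eef|force:|rot"
python3 -c "
from cell import *;s=state();print(s['ft_torque'])";done
```

```text
eef_pos: [0.5187, 0.111, 0.1822]
tcp_rot: [[0.21, 0.978, -0.005], [0.978, -0.21, -0.001], [-0.002, -0.005, -1.0]]
force: [-6.1, -1.4, -1.0]
grip_force: 30.0
[-0.58218099  1.17494773 -0.07885184]
eef_pos: [0.5189, 0.1111, 0.1822]
tcp_rot: [[0.219, 0.976, -0.005], [0.976, -0.219, -0.001], [-0.002, -0.005, -1.0]]
force: [-4.9, -1.2, -1.2]
grip_force: 30.0
[-0.57701869  1.21439965  0.09691417]
eef_pos: [0.5189, 0.1111, 0.1821]
tcp_rot: [[0.228, 0.974, -0.005], [0.974, -0.228, -0.001], [-0.002, -0.005, -1.0]]
force: [-5.5, -2.0, -1.3]
grip_force: 30.1
[-0.65547968  1.1185897   0.29836604]
```

```bash
python3 -m creep '[[-1,0,0,0,-0.0065],[-1,0,-0.006,0,0],[-1,0,0,0.007,0],[-1,0,0,0,0],[-1,0,0,0,0]]'|grep -E "eef|force:|rot"
python3 -m creep '[[-1,0,0,0.006,0],[-1,0,0,0,0],[-1,0,0,0,0]]'|grep -E "time|eef|force:|rot"
python3 -c "
from cell import *;s=state();print(s['ft_torque'])"
```

```text
eef_pos: [0.5188, 0.111, 0.1818]
tcp_rot: [[0.217, 0.976, -0.003], [0.976, -0.217, -0.001], [-0.001, -0.003, -1.0]]
force: [-5.9, -3.0, 2.6]
grip_force: 30.0
time_s: 17.72
eef_pos: [0.5187, 0.111, 0.1815]
tcp_rot: [[0.217, 0.976, -0.003], [0.976, -0.217, -0.0], [-0.001, -0.003, -1.0]]
force: [-6.9, -4.1, 5.8]
grip_force: 30.0
[-0.73308511  1.47205474 -0.00646872]
```

```bash
python3 -m creep '[[-1,0,0,-0.004,0],[-1,0,0,0,0],[-1,0,0,0,0]]' 15|grep -E "eef|force"
python3 -m creep '[[-1,0,0,0,0],[-1,0,0,0,0]]' 6|grep -E "eef|force"
python3 -m creep '[[-0.7,0,0,0,0],[-0.66,0,0,0,0],[-0.62,0,0,0,0],[-0.58,0,0,0,0],[-0.54,0,0,0,0]]' |grep -E "eef|force|gap"
python3 -m creep '[[-0.5,0,0,0,0],[-0.5,0,0,0,0],[-0.5,0,0,0,0]]' |grep -E "eef|force|gap"
```

```text
eef_pos: [0.5187, 0.111, 0.1815]
force: [-5.3, -2.6, 1.8]
grip_force: 15.0
eef_pos: [0.5187, 0.111, 0.1815]
force: [-6.2, -2.9, 1.2]
grip_force: 6.0
eef_pos: [0.5218, 0.1121, 0.1821]
force: [0.1, -0.6, 0.1]
finger_gap: 0.0201
grip_force: 0.0
eef_pos: [0.5207, 0.1115, 0.1818]
force: [-0.8, 0.0, -0.4]
finger_gap: 0.0222
grip_force: 0.0
```

```bash
python3 -m creep '[[-0.45,0,-0.015,-0.05,0],[-0.45,0,0,-0.1,0],[-0.45,0,0,-0.2,0],[-0.45,0,0,-0.3,0],[-0.45,0,0,-0.3,0]]' |grep -E "eef|force|gap"
python3 -m creep '[[-0.45,0.1,-0.3,-0.15,0],[-0.45,0,-0.34,0,0],[-0.45,0,-0.34,0,0],[-0.45,0,0,0,0],[-0.45,0,0,0,0]]' |grep -E "time|eef|force"
python3 - <<'E'
from h import *
o=[]
for c in("top","scene"):
    f=grab_frame(c); cv2.imwrite(f"pics/{c}9.png",f["pixels"]);u,v=pix(f,[.53,.11,.11]).astype(int); o.append(cv2.resize(f["pixels"][v-50:v+50,u-50:u+50],(400,400),interpolation=cv2.INTER_CUBIC))
cv2.imwrite("pics/g4.png",np.hstack(o))
E
```

```text
eef_pos: [0.5177, 0.1115, 0.2967]
force: [0.3, 0.1, 0.3]
finger_gap: 0.0245
grip_force: 0.0
time_s: 19.63
eef_pos: [0.4042, 0.1492, 0.314]
force: [1.5, -0.1, -0.3]
grip_force: 0.0
```

View pics/g4.png

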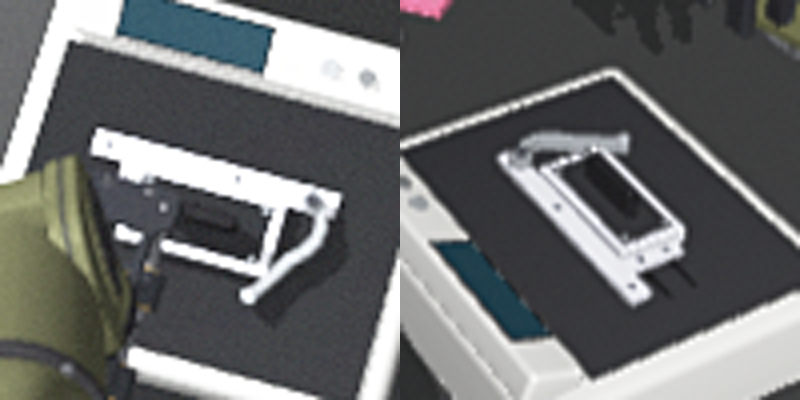

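The cell lies in the holder with the crescent arm bearing on its near right corner (top view px (265,275)). I'll move the arm clear and check seating numerically and in one picture.

```bash
python3 -m creep '[[-0.45,0.34,0,0,0],[-0.45,0.34,0,0,0],[-0.45,0.34,0,0,0],[-0.45,0.34,0,0,0],[-0.45,0.34,0,0,0]]' >/dev/null
python3 -m creep '[[-0.45,0.34,0,0,0],[-0.45,0,0,0,0],[-0.45,0,0,0,0]]' |grep -E "time|eef|force"
python3 - <<'E'
from h import *
o=[]
for c in("top","scene"):
    f=grab_frame(c)
    a=ortho(f,.114,.46,.62,.02,.22,.0005); o.append(a)
cv2.imwrite("pics/g5.png",np.hstack(o))
E
```

```text
time_s: 20.4
eef_pos: [0.4607, 0.3902, 0.3127]
force: [0.9, -0.7, 0.0]
grip_force: 0.0
```

View pics/g5.png

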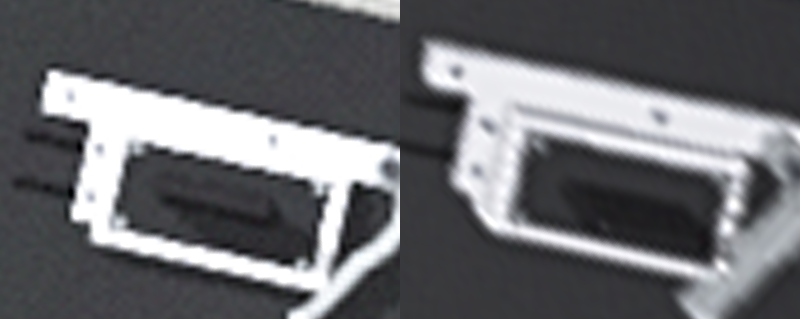

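The picture shows the cell square and flush: its far rail is parallel to the back edge with no dark gap, its left end is on the stop (left view col ~125), and the arm is on the near right corner. Handing in.

```bash
python3 -c "
from cell import *;print(sign_off())"
```

```text
the job is handed in; nothing more can be done
None
```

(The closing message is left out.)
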